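# Hold a cabinet corner square

## Robot

A 6-joint arm with a two-finger parallel gripper is mounted at the origin on the work surface. World frame = base frame: x ahead of the robot, y to its left, z up, the work surface at z = 0. Lengths are in m, angles in degrees, forces in N, time in s.
With the tool pointing down it reaches from about 0.3 to 0.75 m from the base axis. Payload 8.5 kg.
Tool frame: the origin (TCP) lies midway between the tips of the shut fingers; the grasp point (between the pads) lies 19 mm behind it (env.grip_depth is the distance from the TCP to the grasp point, in m); y points along the fingers, x is the direction in which the jaws open and shut, and the axes are right-handed (so a half turn about y gives the same grasp; the last joint's range is limited). The gripper opens to 85 mm and grips with 20 to 120 N. Pads are 22 mm wide; open, the fingers measure 114 mm over their backs; the gripper's body (76 mm by 85 mm) begins 54 mm behind the grasp point. The pads swing forward as they close: fully open they stand 13 mm farther back than shut.
Start: joints at [-80.518, 21.807, 74.336, -0, 83.858, -12.336], TCP at [0.204, -0.511, 0.231] pointing down, gripper open.
Joint ranges: [-178.18, 178.18], [-50.72, 133.34], [12.68, 142.11], [-81.47, 261.47], [9.98, 163.14], [-165.26, 165.26]. Speed limits (degrees/s): [136.94, 136.94, 180, 180, 180, 180].

## Interface

Orientations are given as a 3x3 rotation matrix whose columns are the frame's x, y, z axes.
In Python, from rig import env gives the robot as it stands.
- The arm moves only by the shell command python3 -m inch 'ROWS' [FORCE]. ROWS is JSON, a list that holds one entry, the list of rows, each a list of 7 numbers: the gripper command: -1 is shut, 1 is fully open, values between are in proportion, then the shift along the world's x, y, z in cm, then the turn, a rotation vector about the world's x, y, z in degrees. In form: [[[grip, dx, dy, dz, rx, ry, rz], ...]]. A call has 1 to 20 rows; each row is the pose to reach, as a shift and turn from the pose commanded when the call began; what a row does not reach only later rows make up. A row lasts 1/8 s, in which the tool goes at most 62.5 mm and 10.7 degrees, less where a joint would pass 70% of its speed; a pose out of reach is approached as far as the arm can. A call with a gripper value outside its range is refused whole. The fingers move at their own pace and stop on an object; FORCE is the grip in N (left out, the last holds). Time passes only in rows, so rows that repeat a pose let the fingers close. It gives the time, the measured TCP pose, the force and the opening at its end, in the units of the state.
- env.observe(): the state, without advancing time (a new reading comes with each control period).
- env.get_image(name): name is "scene" or "top" or "wrist"; returns a dict with "frame" (420x560x3 uint8, red, green, blue), "mtx" (3x3 intrinsics, pixels), "rvec" (rotation vector, rad) and "tvec" (3), from world to camera coordinates, as OpenCV has them. Camera axes: x right, y down, z forward; pixel columns grow to the right and rows downward; lengths in m; the calibration is good to about 2 mm. A picture is of the moment at which its call begins. There is no depth.
- env.close_job(): hands the job in, once; it reports no verdict.
The state is a dict: "time_s": time; "q": joint angles; "qvel": joint speeds; "joint_efforts": joint torques, N m; "position": TCP position; "tool_rot": TCP orientation; "ft_force": force on the tool from outside, world axes, zero at the start; "wrist_torque": the same for the moment, N m; "grip_width": finger opening in m.
Only numpy, scipy, OpenCV 4.12 (cv2) and the standard library are available. Lean on these libraries where they do the work, as an engineer would, in place of code of your own. Each camera call takes 0.05 s, during which the arm holds its last target.

## Task

The little plywood tool cabinet lies on its back on the bench, held by stop battens: swing its door up by the handle and right over until it rests open on its stop. Then take the yellow-braced square, lay it flat on the cabinet's white back panel in the corner on the handle side nearest the robot, and press its two outer faces firmly, without forcing, against both panels of that corner. Finish still gripping the square and pressing it home; leave everything else on the bench, and the tub in the cabinet, where it is.

Things in the scene. Friction and masses are not known exactly. Their poses are not given: they have to be found in the camera images.
- door (a joint): angle of the cabinet door (about 0.65 kg): 0 shut, level on the carcass; 1.57 upright; 1.92 leaning open on its stop. It may start slightly ajar. Below about 1.6 it falls shut if let go, beyond about 1.65 it falls open to the stop; it lifts with about 5 N at the handle.
- hinge (a point): middle of the door's hinge line, 75 mm above the bench, 4 mm outside the cabinet's right-hand (-y) side. x axis: the hinge line. y axis: from the hinge along the door to the handle edge (264 mm to the edge), z axis: out of the door's outer face (up when shut); as the door opens y and z turn with it about x, y towards up.
- door_handle (a point): steel bar handle on the door's outer face: round bar 10 mm thick, 100 long, between two posts; this point is the bar's middle, x axis along the bar (parallel to the hinge line), z out of the door. The bar's centre stands 35 mm off the face, 242 mm from the hinge line along the door and 47.5 mm from it at right angles, 22 mm from the door's free edge.
- corner (a point): the cabinet's inside corner at the handle side nearest the robot: where the side panel (handle side, +y; inner face looks to -y), the end panel (near end, -x; inner face looks to +x) and the back panel meet, on the back panel's upper surface (6 mm above the bench). Axes as cabinet. The free space lies towards +x and -y.
- cabinet: carcass, fixed to the bench, lying on its back, open front up under the door: 300 mm along x (away from the robot), 260 along y (left, to the handle side), 75 high; 12 mm plywood, inside 276 by 236 mm; rims 69 mm above the white back panel. Origin under its centre. Battens 18 mm high, up to 25 mm wide, lie along its near, far and handle sides.
- square: the square, 0.24 to 0.39 kg, lying flat: two aluminium legs at right angles, 150 mm long from the outer heel, 10 thick, 30 high, joined by a yellow diagonal brace 12 thick, 30 high, 166 long. Origin under the brace's middle. Legs run from the heel along its +x and -y; seated, its axes are parallel to corner's. The brace runs along (1,1,0) and is gripped across (1,-1,0).
- square_grip (a point): centre of the square: middle of the yellow brace, half-way up (15 mm above its underside); axes as square.
- square_heel (a point): outer heel of the square, where its two outer faces would meet (the very tip is relieved 8 mm), half-way up (15 mm above its underside); it lies 67.5 mm towards -x and 67.5 mm towards +y from the middle of the brace. When seated it stands over corner, 15 mm above it.
- screw_tub: bystander: small round tub with an orange lid, 44 mm diameter, 42 mm high, standing inside the cabinet in the corner diagonally opposite; origin under its centre.
- screwdriver: bystander: red-handled screwdriver lying on the bench.
- wrench: bystander: steel wrench lying on the bench.
- spray_can: bystander: blue spray can, 52 mm diameter, 150 mm high; origin under its centre.
- solvent_tin: bystander: white and yellow tin with a red cap, 90 mm diameter, 160 mm high; origin under its centre.
- cassette: bystander: dark stepped bicycle sprocket cassette, 112 mm diameter, 31 mm high, lying flat; origin under its centre.
Things that resemble listed ones, but are neither listed nor needed, are in the scene too. What is shaped like the square but blue is not meant.

How it is judged:
By the outcome, as a careful person would: the job done as asked, in the order asked, and still so for the second after the job is handed in, while the arm keeps its last pose, push and grip.
It also fails if it takes over 69 s, if anything falls off the work surface, if the arm or the gripper's body presses on something with over 40 N, if the wrist force passes 120 N, or if a joint passes its speed limit or range.

## Working session

There is one attempt and no reset: what is moved stays moved. The work goes in short steps, Python scripts to look and compute and a shell command to move; the robot and the scene stay as the last step left them, time stands still between calls to the robot, and variables do not carry over. Pictures are saved under pics/ and viewed, and the job is handed in when it is done.

```bash
ls; mkdir -p pics; python3 - <<'E'
from rig import env
import cv2,numpy as np
for n in("scene","top","wrist"):
    d=env.get_image(n); cv2.imwrite(f"pics/{n}0.png",d["frame"][:,:,::-1]); print(n,d["mtx"].tolist(),d["rvec"].ravel(),d["tvec"].ravel())
o=env.observe(); print(o); print(env.grip_depth)
E
```

```text
pics
scene [[392.1337282563001, 0.0, 277.48502506744506], [0.0, 392.1337282563001, 211.53137932598776], [0.0, 0.0, 1.0]] [ 1.99563208  1.27826348 -0.56400627] [-0.22518685 -0.25433328  1.56369858]
top [[494.17955566909336, 0.0, 269.8400120242498], [0.0, 494.17955566909336, 209.68377498489616], [0.0, 0.0, 1.0]] [ 2.16656472 -2.15477687  0.08666873] [0.01506369 0.56382184 1.43313878]
wrist [[294.85518374671534, 0.0, 282.651831134188], [0.0, 294.85518374671534, 208.5998380492573], [0.0, 0.0, 1.0]] [-2.41670568  1.63624378  0.21684944] [-0.5497361  -0.03311821  0.37849895]
{'time_s': 0.15, 'q': array([-8.05170450e+01,  2.18316067e+01,  7.43718781e+01,  1.38707022e-03,
        8.38595965e+01, -1.23355323e+01]), 'qvel': array([-0.05371271, -0.09829977, -0.16965654,  0.03068851, -0.03396898,
       -0.06411124]), 'joint_efforts': array([ 2.41797956e-03, -4.48625565e+01, -2.31344730e+01, -1.59593469e-04,
        3.75852396e-03, -7.74418822e-06]), 'position': array([ 0.20438479, -0.51037005,  0.23087553]), 'tool_rot': array([[ 3.71664904e-01, -1.57649291e-04,  9.28366939e-01],
       [-9.28366336e-01,  1.08989649e-03,  3.71664848e-01],
       [-1.07041656e-03, -9.99999394e-01,  2.58719979e-04]]), 'ft_force': array([-1.31048163, -0.03756492,  0.35360893]), 'wrist_torque': array([-0.06246126, -0.02510477,  0.01652892]), 'grip_width': 0.08578859604060701}
0.0187
```

View pics/top0.png

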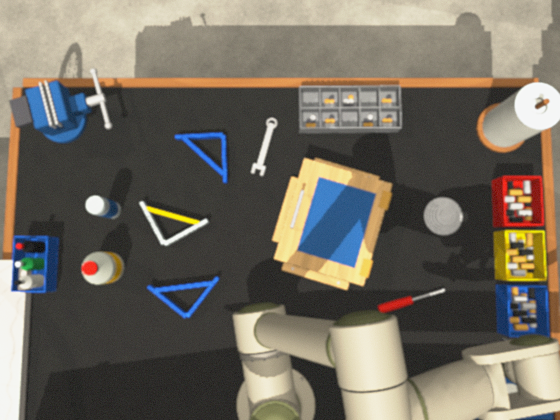

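View pics/scene0.png

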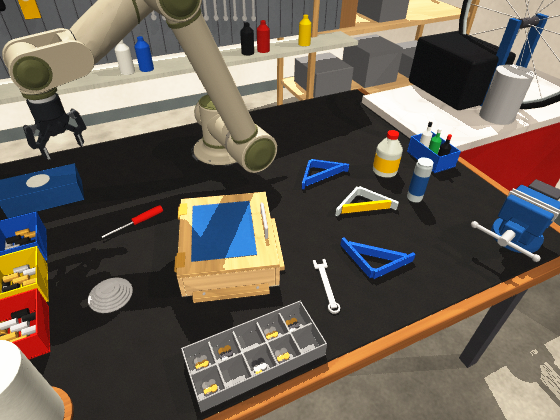

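Top view: cabinet around (333,222) with its handle at (298,205), and the yellow-braced square at (170,222). The scene view agrees. Next I zoom in and measure.

```bash
cat > h.py <<'E'
from rig import env
import cv2,numpy as np
def cam(d):
    R,_=cv2.Rodrigues(np.array(d["rvec"],float)); t=np.array(d["tvec"],float).ravel(); return d["mtx"],R,t
def plane(d,px,z):
    K,R,t=cam(d); px=np.atleast_2d(np.array(px,float))
    r=(R.T@np.linalg.inv(K)@np.c_[px,np.ones(len(px))].T).T; c=-R.T@t
    return c+r*((z-c[2])/r[:,2])[:,None]
def proj(d,P):
    K,R,t=cam(d); return cv2.projectPoints(np.atleast_2d(np.array(P,float)),R,t,np.array(K),None)[0].reshape(-1,2)
def ray(d,px):
    K,R,t=cam(d); r=R.T@np.linalg.inv(K)@np.array([px[0],px[1],1.]); return -R.T@t,r/np.linalg.norm(r)
def tri(d1,p1,d2,p2):
    A=[];b=[]
    for d,p in((d1,p1),(d2,p2)):
        c,r=ray(d,p); M=np.eye(3)-np.outer(r,r); A.append(M);b.append(M@c)
    x=np.linalg.lstsq(np.vstack(A),np.hstack(b),rcond=None)[0]; return x,[np.linalg.norm(a@x-q) for a,q in zip(A,b)]
def crop(d,name,x0,y0,x1,y1,s):
    cv2.imwrite(name,cv2.resize(d["frame"][y0:y1,x0:x1,::-1],None,fx=s,fy=s,interpolation=cv2.INTER_CUBIC))
E
python3 - <<'E'
from h import *
d=env.get_image("top"); crop(d,"pics/t1.png",260,145,400,295,4)
crop(d,"pics/t2.png",130,190,220,255,7)
s=env.get_image("scene"); crop(s,"pics/s1.png",165,185,295,310,4)
E
```

```text
(no output)
```

View pics/t1.png

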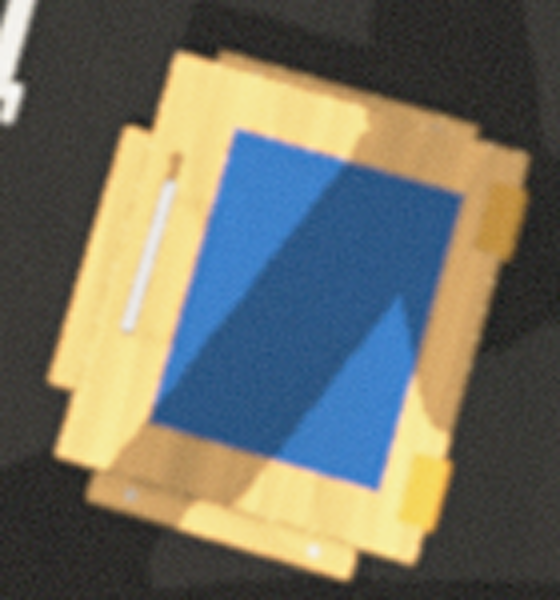

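View pics/t2.png

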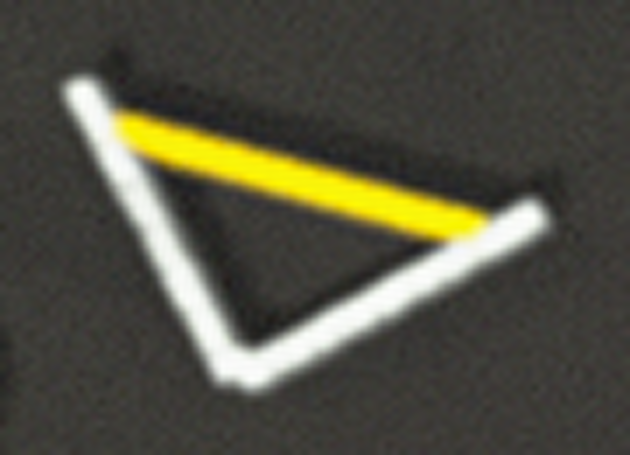

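View pics/s1.png

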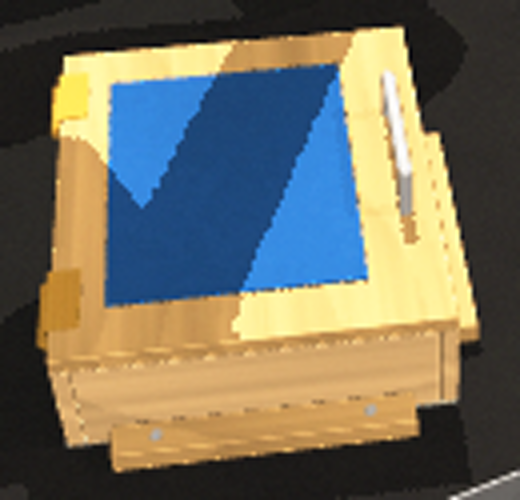

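```bash
python3 - <<'E'
from h import *
d=env.get_image("top"); s=env.get_image("scene")
T=lambda p:(260+(p[0]+.5)/4-.5,145+(p[1]+.5)/4-.5)
S=lambda p:(165+(p[0]+.5)/4-.5,185+(p[1]+.5)/4-.5)
pts={'FL':((178,52),(458,322)),'NL':((55,458),(404,28)),'NR':((415,565),(66,56)),'FR':((528,152),(50,362)),'hN':((128,328),(388,72)),'hF':((172,180),(406,212)),'bluFL':((235,130),(368,280)),'bluNR':((380,490),(110,85)),'bluNL':((153,422),(338,66)),'bluFR':((462,196),(107,305))}
for k,(a,b) in pts.items():
    x,e=tri(d,T(a),s,S(b)); print(k,x.round(4),np.round(e,4),"plane.0875",plane(d,T(a),.0875)[0].round(4))
for z in(.115,.1225,.13): 
  a=plane(d,[T((128,328)),T((172,180)),T((177,158))],z); print(z,a.round(4).tolist(),np.linalg.norm(a[0]-a[1]),np.linalg.norm(a[0]-a[2]))
# square
f=d["frame"]; hsv=cv2.cvtColor(f,cv2.COLOR_RGB2HSV)
m=cv2.inRange(hsv,(22,150,120),(35,255,255)); m[:, :130]=0; m[:,220:]=0; m[:185]=0;m[260:]=0
p=np.argwhere(m)[:,::-1]; print(len(p)); print('brace cm',plane(d,p.mean(0),.03))
q=plane(d,cv2.minAreaRect(p.astype(np.float32))[0],.03);print(q)
u=plane(d,p,.03)[:,:2]; c=np.cov(u.T); w,v=np.linalg.eigh(c); print(v[:,1],np.degrees(np.arctan2(v[1,1],v[0,1])), w)
T2=lambda p:(130+(p[0]+.5)/7-.5,190+(p[1]+.5)/7-.5)
ends=plane(d,[T2((82,74)),T2((545,200)),T2((237,385)),T2((68,92)),T2((548,222))],.03);print(ends)
m=cv2.inRange(hsv,(0,0,150),(180,60,255)); m[:, :130]=0; m[:,220:]=0; m[:185]=0;m[260:]=0
p=np.argwhere(m)[:,::-1].astype(np.float32)
hull=cv2.convexHull(p).reshape(-1,2)
print(hull.tolist())
E
```

```text
FL [ 0.71   -0.0789  0.0818] [0.0018 0.0018] plane.0875 [ 0.7081 -0.0803  0.0875]
NL [0.4194 0.0089 0.0807] [0.003 0.003] plane.0875 [0.4183 0.0061 0.0875]
NR [ 0.3466 -0.2418  0.0838] [0.0038 0.0038] plane.0875 [ 0.3458 -0.2449  0.0875]
FR [ 0.6373 -0.3256  0.0868] [0.0029 0.0029] plane.0875 [ 0.6366 -0.3284  0.0875]
hN [ 0.5087 -0.0416  0.1226] [0.0027 0.0027] plane.0875 [ 0.51   -0.0449  0.0875]
hF [ 0.6156 -0.074   0.0925] [0.0019 0.0019] plane.0875 [ 0.6156 -0.076   0.0875]
bluFL [ 0.6534 -0.1187  0.0829] [0.0027 0.0027] plane.0875 [ 0.6517 -0.1208  0.0875]
bluNR [ 0.398  -0.2193  0.0869] [0.0019 0.0019] plane.0875 [ 0.3975 -0.2211  0.0875]
bluNL [ 0.4455 -0.0585  0.0855] [0.0044 0.0044] plane.0875 [ 0.4439 -0.0626  0.0875]
bluFR [ 0.6057 -0.2798  0.0853] [0.0019 0.0019] plane.0875 [ 0.6049 -0.2813  0.0875]
0.115 [[0.5082, -0.0443, 0.115], [0.6117, -0.0747, 0.115], [0.6272, -0.0782, 0.115]] 0.10789797057863779 0.12376542717411304
0.1225 [[0.5077, -0.0441, 0.1225], [0.6106, -0.0744, 0.1225], [0.626, -0.0778, 0.1225]] 0.1073061209152332 0.12308654020319693
0.13 [[0.5072, -0.0439, 0.13], [0.6096, -0.074, 0.13], [0.6249, -0.0775, 0.13]] 0.10671427125182842 0.12240765323228071
311
brace cm [[0.54583277 0.30758131 0.03      ]]
[[0.54524761 0.30690827 0.03      ]]
[0.26466844 0.96433947] 74.65274756091551 [2.68929794e-05 1.94027687e-03]
[[0.59038384 0.40082024 0.03      ]
 [0.53760899 0.20249075 0.03      ]
 [0.45888232 0.33095638 0.03      ]
 [0.58266019 0.40654877 0.03      ]
 [0.5282998  0.20104343 0.03      ]]
[[207.0, 222.0], [206.0, 223.0], [203.0, 225.0], [176.0, 240.0], [166.0, 245.0], [165.0, 245.0], [161.0, 244.0], [160.0, 243.0], [154.0, 232.0], [145.0, 215.0], [139.0, 203.0], [139.0, 202.0], [141.0, 201.0], [142.0, 201.0], [206.0, 219.0], [207.0, 220.0]]
```

The door reads shut: corners at z ≈ 0.083, and the handle middle is at about (0.559, -0.059), where the given sizes put it. Cabinet yaw is about -16.2° and square yaw about 29.6°. I'm moving above the handle.

```bash
python3 -m inch '[[[0,12,15,0,0,0,-20],[0,20,25,0,0,0,-38],[0,28,35,0,0,0,-38],[0,35.5,45.1,-1,0,0,-38],[0,35.5,45.1,-1,0,0,-38],[0,35.5,45.1,-1,0,0,-38],[0,35.5,45.1,-1,0,0,-38],[0,35.5,45.1,-1,0,0,-38],[0,35.5,45.1,-1,0,0,-38],[0,35.5,45.1,-1,0,0,-38],[0,35.5,45.1,-1,0,0,-38],[0,35.5,45.1,-1,0,0,-38]]]' 20
python3 - <<'E'
from h import *
o=env.observe();print(o['position'],o['tool_rot'].round(3),o['q'].round(1),o['grip_width'])
w=env.get_image("wrist");cv2.imwrite("pics/w1.png",w["frame"][:,:,::-1])
R=cam(w)[1];t=cam(w)[2];print(-R.T@t)
print(proj(w,[[.559,-.0593,.1225],[.511,-.0453,.1225],[.607,-.0733,.1225]]))
E
```

```text
time_s: 1.85
position: [0.559, -0.0602, 0.2213]
tool_rot: [[-0.279, -0.0, 0.96], [-0.96, -0.0, -0.279], [0.0, -1.0, -0.0]]
ft_force: [-0.4, 0.7, 0.3]
grip_width: 0.0428
[ 0.55899241 -0.06020782  0.22129962] [[-0.279 -0.     0.96 ]
 [-0.96  -0.    -0.279]
 [ 0.    -1.    -0.   ]] [-18.2  23.5  73.4  -0.   83.2  88. ] 0.0428203835728017
[ 0.62198414 -0.07871972  0.36379711]
[[281.37725194 210.03942134]
 [281.42482157 264.10142519]
 [281.32449296 150.07982509]]
```

View pics/w1.png

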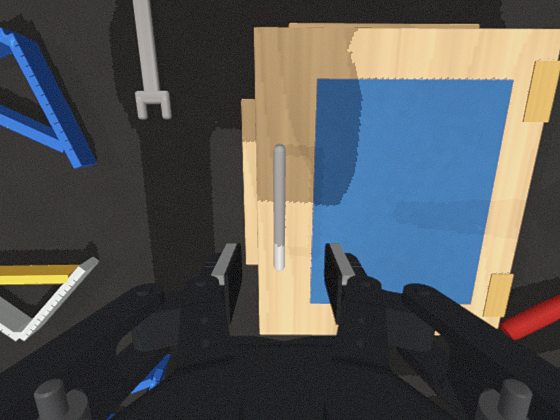

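The wrist view shows the bar from (279,268) to (280,147), within about 1.5 px of prediction. I'm lowering and gripping.

```bash
python3 -m inch '[[[0,0,0.15,-5,0,0,0],[0,0,0.15,-10,0,0,0],[0,0,0.15,-11.7,0,0,0],[0,0,0.15,-11.7,0,0,0],[-1,0,0.15,-11.7,0,0,0],[-1,0,0.15,-11.7,0,0,0],[-1,0,0.15,-11.7,0,0,0],[-1,0,0.15,-11.7,0,0,0],[-1,0,0.15,-11.7,0,0,0]]]' 30
python3 - <<'E'
from h import *
# door plan: shifts from start for grasp point circle + tilt
yaw=np.radians(-16.2); X=np.array([np.cos(yaw),np.sin(yaw),0]);Y=np.array([-np.sin(yaw),np.cos(yaw),0]);Z=np.array([0,0,1.])
g=.0187
for a in range(0,111,10):
    t=np.radians(a); r=np.radians(30*a/110)
    h=lambda t:(.242*np.cos(t)-.0475*np.sin(t))*Y+(.242*np.sin(t)+.0475*np.cos(t))*Z
    ap=lambda r:np.sin(r)*Y-np.cos(r)*Z
    s=(h(t)-h(0)+g*(ap(r)-ap(0)))*100
    print(a,s.round(2),(X*np.degrees(r)).round(1))
E
```

```text
time_s: 3.02
position: [0.5602, -0.0573, 0.1057]
tool_rot: [[-0.279, 0.003, 0.96], [-0.96, 0.001, -0.279], [-0.002, -1.0, 0.003]]
ft_force: [1.6, 4.7, 2.0]
grip_width: 0.009
0 [0. 0. 0.] [ 0. -0.  0.]
10 [-0.31 -1.06  4.13] [ 2.6 -0.8  0. ]
20 [-0.81 -2.79  8.  ] [ 5.2 -1.5  0. ]
30 [-1.49 -5.14 11.48] [ 7.9 -2.3  0. ]
40 [-2.33 -8.03 14.48] [10.5 -3.   0. ]
50 [ -3.3  -11.37  16.89] [13.1 -3.8  0. ]
60 [ -4.38 -15.06  18.66] [15.7 -4.6  0. ]
70 [ -5.52 -18.99  19.72] [18.3 -5.3  0. ]
80 [ -6.69 -23.03  20.04] [21.  -6.1  0. ]
90 [ -7.86 -27.05  19.62] [23.6 -6.8  0. ]
100 [ -8.99 -30.94  18.47] [26.2 -7.6  0. ]
110 [-10.05 -34.58  16.62] [28.8 -8.4  0. ]
```

Gripped, at a width of 9 mm. I'm swinging the first part and watching force.

```bash
python3 -m inch '[[[-1,-0.1,-0.5,2.1,1.3,-0.4,0],[-1,-0.31,-1.06,4.13,2.6,-0.8,0],[-1,-0.55,-1.9,6.1,3.9,-1.1,0],[-1,-0.81,-2.79,8.0,5.2,-1.5,0],[-1,-1.13,-3.9,9.8,6.5,-1.9,0],[-1,-1.49,-5.14,11.48,7.9,-2.3,0],[-1,-1.9,-6.6,13.05,9.2,-2.7,0],[-1,-2.33,-8.03,14.48,10.5,-3,0],[-1,-2.33,-8.03,14.48,10.5,-3,0]]]'
python3 - <<'E'
from h import *
s=env.get_image("scene");cv2.imwrite("pics/s2.png",s["frame"][:,:,::-1])
E
```

```text
time_s: 4.15
position: [0.5365, -0.1377, 0.2521]
tool_rot: [[-0.273, 0.057, 0.96], [-0.943, 0.184, -0.278], [-0.193, -0.981, 0.003]]
ft_force: [2.0, 9.3, 7.0]
grip_width: 0.0086
```

View pics/s2.png

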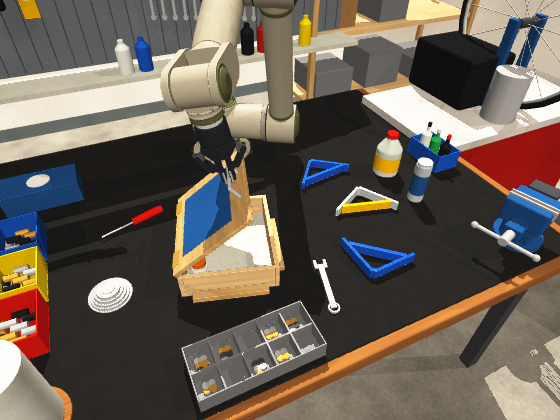

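The door is at about 40° and following, with forces under 10 N. Continuing.

```bash
python3 -m inch '[[[-1,-0.48,-1.64,1.28,1.3,-0.4,0],[-1,-0.97,-3.34,2.41,2.6,-0.8,0],[-1,-1.5,-5.15,3.37,3.9,-1.2,0],[-1,-2.05,-7.03,4.18,5.2,-1.6,0],[-1,-2.62,-9.0,4.79,6.5,-1.9,0],[-1,-3.19,-10.96,5.24,7.8,-2.3,0],[-1,-3.77,-13,5.48,9.1,-2.7,0],[-1,-4.36,-15,5.56,10.5,-3.1,0],[-1,-4.95,-17.05,5.43,11.8,-3.4,0],[-1,-5.53,-19.02,5.14,13.1,-3.8,0],[-1,-6.1,-21,4.64,14.4,-4.2,0],[-1,-6.66,-22.91,3.99,15.7,-4.6,0],[-1,-7,-24,3.55,16.5,-4.8,0],[-1,-7,-24,3.55,16.5,-4.8,0]]]'
python3 - <<'E'
from h import *
s=env.get_image("scene");cv2.imwrite("pics/s3.png",s["frame"][:,:,::-1]); print(env.observe()['q'])
E
```

```text
time_s: 5.95
position: [0.465, -0.3797, 0.2856]
tool_rot: [[-0.247, 0.131, 0.96], [-0.847, 0.451, -0.28], [-0.47, -0.883, -0.0]]
ft_force: [-6.4, -1.8, 6.4]
grip_width: 0.0087
[-59.24962668  32.37121484  52.40360371  21.98296709 113.56088341
  52.58898166]
```

View pics/s3.png

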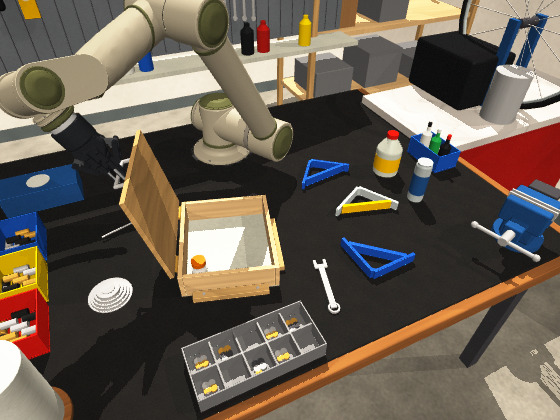

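```bash
python3 -m inch '[[[-1,-0.2,-0.65,-0.35,0.5,-0.2,0],[-1,-0.4,-1.3,-0.68,1,-0.3,0],[-1,-0.5,-1.7,-0.9,1.3,-0.4,0],[-1,-0.6,-2.1,-1.13,1.5,-0.5,0],[-1,-0.6,-2.1,-1.13,1.5,-0.5,0]]]'
python3 -m inch '[[[-1,-0.06,-0.22,-0.14,0.2,-0.1,0],[-1,-0.12,-0.45,-0.28,0.3,-0.1,0],[-1,-0.12,-0.45,-0.28,0.3,-0.1,0]]]'
```

```text
time_s: 6.62
position: [0.459, -0.4, 0.2743]
tool_rot: [[-0.243, 0.138, 0.96], [-0.835, 0.474, -0.279], [-0.494, -0.87, -0.0]]
ft_force: [-7.1, -1.8, 4.3]
grip_width: 0.0088
time_s: 7.0
position: [0.458, -0.4037, 0.2719]
tool_rot: [[-0.241, 0.139, 0.961], [-0.832, 0.48, -0.278], [-0.5, -0.866, -0.0]]
ft_force: [-8.0, 1.2, 6.8]
grip_width: 0.0085
```

```bash
python3 -m inch '[[[-0.4,0,0,0,0,0,0],[-0.4,0,0,0,0,0,0],[-0.4,0,0,0,0,0,0],[-0.4,-0.4,-1.4,2.6,0,0,0],[-0.4,-1,-3.6,6.5,0,0,0],[-0.4,-1.4,-4.8,8.7,0,0,0],[-0.4,-1.4,-4.8,12,0,0,0],[-0.4,-1.4,-4.8,12,0,0,0]]]'
python3 - <<'E'
from h import *
s=env.get_image("scene");cv2.imwrite("pics/s4.png",s["frame"][:,:,::-1]); print(env.observe()['q'])
s=env.get_image("top");cv2.imwrite("pics/t4.png",s["frame"][:,:,::-1]); crop(s,"pics/t4z.png",260,145,400,295,4)
E
```

```text
time_s: 8.0
position: [0.4451, -0.4521, 0.3924]
tool_rot: [[-0.239, 0.142, 0.961], [-0.834, 0.476, -0.278], [-0.497, -0.868, 0.004]]
ft_force: [-0.4, -0.0, -0.6]
grip_width: 0.0256
[-64.17832786  38.73884242  24.6811313   28.79032445 135.91961393
  59.45564222]
```

View pics/s4.png

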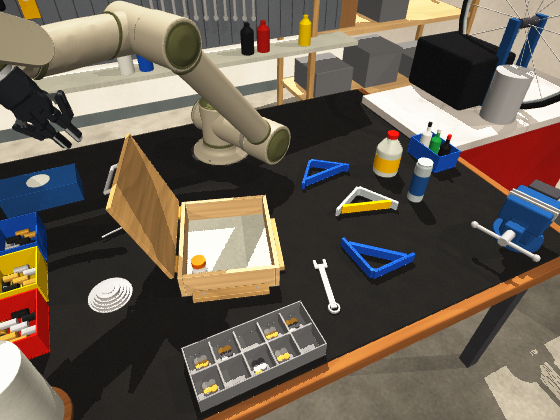

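View pics/t4.png

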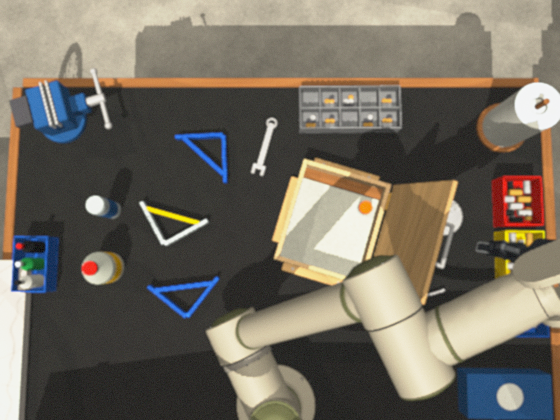

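View pics/t4z.png

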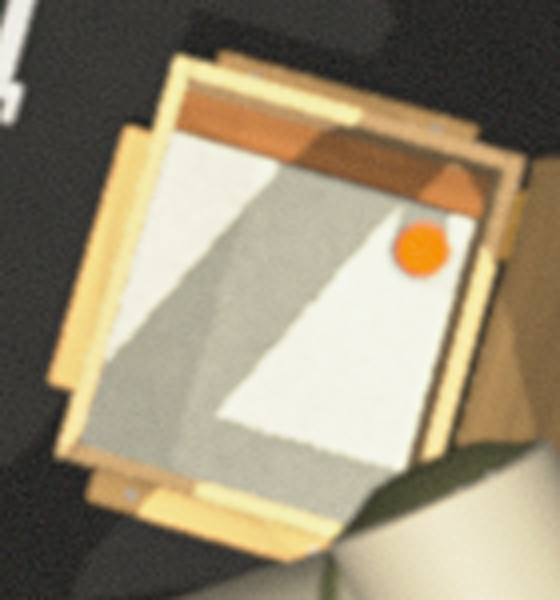

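The door rests open at (145,200) in the scene view, the tub is undisturbed, and the corner is visible at about (80,445) in the crop. Next I work out the move to the square and measure the corner.

```bash
python3 - <<'E'
from h import *
from scipy.spatial.transform import Rotation as Ro
o=env.observe();R=o['tool_rot']
a=np.radians(-15.3);x=np.array([np.cos(a),np.sin(a),0]);y=np.array([0,0,-1.]);T=np.c_[x,y,np.cross(x,y)]
print(Ro.from_matrix(T@R.T).as_rotvec(degrees=True), (np.array([.5455,.307,.13])-o['position'])*100)
d=env.get_image("top")
c=lambda p:(260+(p[0]+.5)/4-.5,145+(p[1]+.5)/4-.5)
# floor edges at z=.006 and rims z=.075
for n,p,z in [('corner floor?',(80,447),.006),('floor FL',(178,131),.006),('floor FRside',(477,217),.006),('rimFL out',(178,56),.075),('rimNL out',(57,455),.075),('rimFR out',(526,157),.075),('rimFL in',(184,92),.075),('rimNL in',(78,440),.075)]:
    print(n,plane(d,c(p),z)[0].round(4))
K,Rc,t=cam(d);print(-Rc.T@t)
E
```

```text
[-29.10512634 -16.29205083  88.58068084] [ 10.04358174  75.88510309 -25.9746916 ]
corner floor? [ 0.4266 -0.0114  0.006 ]
floor FL [ 0.6645 -0.0843  0.006 ]
floor FRside [ 0.6   -0.308  0.006]
rimFL out [ 0.7077 -0.0809  0.075 ]
rimNL out [0.4204 0.0049 0.075 ]
rimFR out [ 0.6349 -0.3297  0.075 ]
rimFL in [ 0.6814 -0.0852  0.075 ]
rimNL in [ 0.4311 -0.01    0.075 ]
[ 0.41794349 -0.01118213  1.48229786]
```

```bash
python3 -m inch '[[[-0.4,0,1,4,0,0,0],[-0.4,0.5,6,5,0,0,0],[-0.3,1,12,5,-3,-1.6,9],[-0.2,2,18,5,-6,-3.3,18],[0,3,24,5,-9,-5,27],[0,4,30,4,-12,-6.6,36],[0,5,36,2,-15,-8.2,45],[0,6,42,-1,-18,-9.8,54],[0,7,48,-5,-21,-11.4,63],[0,8,54,-8,-24,-13,72],[0,9,60,-11,-27,-14.7,81],[0,9.5,66,-14,-29.1,-16.3,88.6],[0,10,72,-16,-29.1,-16.3,88.6],[0,10,75.9,-18,-29.1,-16.3,88.6],[0,10,75.9,-20,-29.1,-16.3,88.6],[0,10,75.9,-21,-29.1,-16.3,88.6],[0,10,75.9,-21,-29.1,-16.3,88.6],[0,10,75.9,-21,-29.1,-16.3,88.6]]]'
python3 - <<'E'
from h import *
w=env.get_image("wrist");cv2.imwrite("pics/w5.png",w["frame"][:,:,::-1])
o=env.observe();print(o['position'],o['tool_rot'].round(3).tolist(),o['q'].round(1))
y=np.radians(29.7);ux=np.array([np.cos(y),np.sin(y),0]);uy=np.array([-np.sin(y),np.cos(y),0])
m=np.array([.5455,.307,.03]); b=(ux+uy)/2**.5
print(proj(w,[m,m+.07*b,m-.07*b,m+.0675*(uy-ux)]))
E
```

```text
time_s: 10.4
position: [0.5454, 0.3062, 0.1818]
tool_rot: [[0.964, 0.002, 0.264], [-0.264, 0.001, 0.964], [0.002, -1.0, 0.001]]
ft_force: [0.2, 0.0, 0.3]
grip_width: 0.0427
[0.54541678 0.30634521 0.18178245] [[0.964, 0.003, 0.264], [-0.264, 0.001, 0.964], [0.002, -1.0, 0.002]] [18.5 31.4 66.3  0.  82.1 33.8]
[[281.93204966 195.1794564 ]
 [281.80175312 123.81691471]
 [282.04766891 258.5033385 ]
 [188.35175204 195.31429882]]
```

View pics/w5.png

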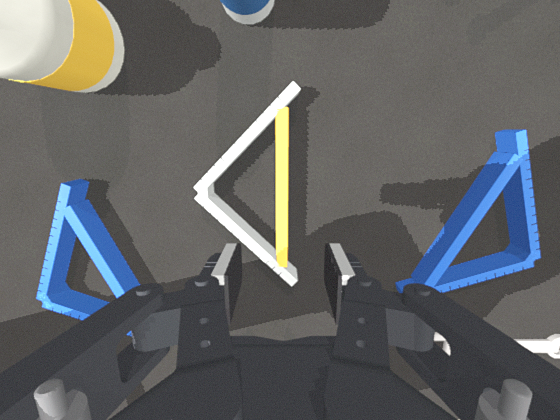

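```bash
python3 - <<'E'
from h import *
w=env.get_image("wrist")
y=np.radians(29.7);ux=np.array([np.cos(y),np.sin(y),0]);uy=np.array([-np.sin(y),np.cos(y),0])
m=np.array([.5455,.307,.03]); h=m+.0675*(uy-ux)
print(proj(w,[h+.15*ux,h+.15*ux-.01*uy,h-.15*uy,h-.15*uy+.01*ux]).round(1))
hsv=cv2.cvtColor(w["frame"],cv2.COLOR_RGB2HSV); mk=cv2.inRange(hsv,(22,90,150),(35,255,255)); mk[:90]=0; mk[:, :240]=0
p=np.argwhere(mk)[:,::-1]; print(p.min(0),p.max(0))
print(plane(w,[[282,108.],[282,267],[295.5,83],[299,88],[297,281],[292,286]],.03).round(4))
E
```

```text
[[293.1  83.5]
 [300.7  91.7]
 [291.6 288.5]
 [298.1 282.7]]
[275 107] [288 266]
[[0.568  0.3885 0.03  ]
 [0.5244 0.2299 0.03  ]
 [0.5859 0.4064 0.03  ]
 [0.588  0.4013 0.03  ]
 [0.5358 0.2092 0.03  ]
 [0.5289 0.2048 0.03  ]]
```

Leg ends agree to within 2 px and the brace middle to about 2 mm. I'm lowering and gripping the brace.

```bash
python3 -m inch '[[[0,0.05,0.15,-6,0,0,0],[0,0.05,0.15,-12,0,0,0],[0,0.05,0.15,-16,0,0,0],[0,0.05,0.15,-17.7,0,0,0],[0,0.05,0.15,-17.7,0,0,0],[-1,0.05,0.15,-17.7,0,0,0],[-1,0.05,0.15,-17.7,0,0,0],[-1,0.05,0.15,-17.7,0,0,0],[-1,0.05,0.15,-17.7,0,0,0],[-1,0.05,0.15,-17.7,0,0,0]]]' 80
```

```text
time_s: 11.75
position: [0.5462, 0.3089, 0.0056]
tool_rot: [[0.965, 0.004, 0.263], [-0.263, 0.001, 0.965], [0.003, -1.0, 0.002]]
ft_force: [-0.1, -0.1, 6.3]
grip_width: 0.0104
```

```bash
python3 -m inch '[[[-1,0,0,1,0,0,0],[-1,0,0,5,0,0,0],[-1,0,0,10,0,0,0],[-1,0,0,15,0,0,0],[-1,0,0,15,0,0,0]]]'
python3 - <<'E'
from h import *
w=env.get_image("wrist");cv2.imwrite("pics/w6.png",w["frame"][:,:,::-1])
o=env.observe();print(o['position'],o['tool_rot'].round(3).tolist(),o['q'].round(1))
E
```

```text
time_s: 12.38
position: [0.5468, 0.3092, 0.1584]
tool_rot: [[0.965, 0.009, 0.263], [-0.263, 0.003, 0.965], [0.008, -1.0, 0.005]]
ft_force: [-0.5, -0.7, -3.6]
grip_width: 0.0104
[0.54563084 0.3087175  0.1552707 ] [[0.965, 0.004, 0.263], [-0.263, 0.001, 0.965], [0.003, -1.0, 0.002]] [18.7 32.8 68.4  0.  78.6 34. ]
```

View pics/w6.png

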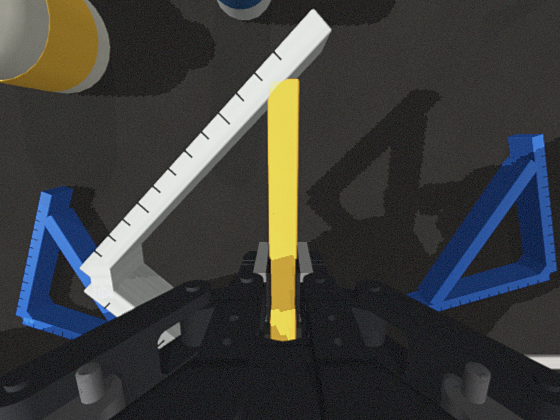

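Held: the brace is between the pads and the weight is about 3.5 N. I'm carrying it over the corner with 10 mm stand-off from the walls and turning it -46.1°.

```bash
python3 -m inch '[[[-1,-0.5,-4,0,0,0,-4],[-1,-1.5,-9,0,0,0,-10],[-1,-2.3,-15,0,0,0,-18],[-1,-3.2,-21,0,0,0,-26],[-1,-4.1,-27,0,0,0,-34],[-1,-5.1,-33,0,0,0,-42],[-1,-6,-38.5,0,0,0,-46.1],[-1,-6.5,-41.6,0,0,0,-46.1],[-1,-6.5,-41.6,0,0,0,-46.1],[-1,-6.5,-41.6,0,0,0,-46.1],[-1,-6.5,-41.6,0,0,0,-46.1]]]'
python3 - <<'E'
from h import *
d=env.get_image("top");cv2.imwrite("pics/t7.png",d["frame"][:,:,::-1]); crop(d,"pics/t7z.png",260,145,400,295,4)
w=env.get_image("wrist");cv2.imwrite("pics/w7.png",w["frame"][:,:,::-1])
o=env.observe();print(o['position'],o['tool_rot'].round(3).tolist(),o['q'].round(1))
c=np.array([.4286,-.0105,0]);a=np.radians(-16.4);x=np.array([np.cos(a),np.sin(a),0]);y=np.array([-np.sin(a),np.cos(a),0]);z=np.array([0,0,1])
print(proj(w,[c+.006*z,c+.075*z,c+.075*z+.276*x,c+.006*z+.276*x]).round(1))
E
```

```text
time_s: 13.8
position: [0.4803, -0.1063, 0.1531]
tool_rot: [[0.48, -0.0, 0.877], [-0.877, 0.0, 0.48], [-0.0, -1.0, 0.0]]
ft_force: [-0.8, -0.1, -3.0]
grip_width: 0.0104
[ 0.48042509 -0.10651086  0.15336102] [[0.48, 0.0, 0.877], [-0.877, 0.0, 0.48], [0.0, -1.0, 0.0]] [-26.3  20.5  90.7   0.   68.9  35. ]
[[174.1 196.4]
 [142.5 215.6]
 [424.  -91.3]
 [385.8 -31.5]]
```

View pics/w7.png

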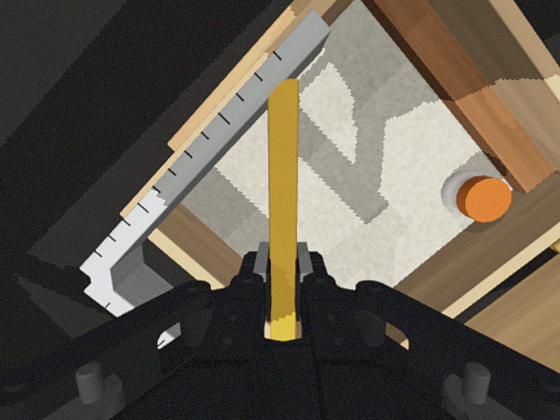

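View pics/t7z.png

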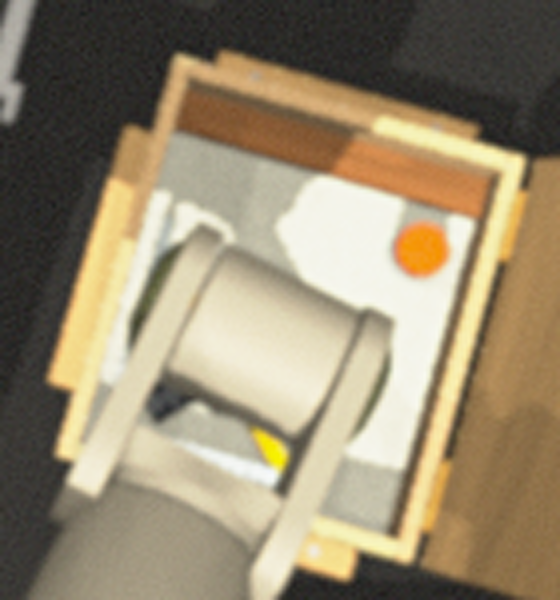

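The top view shows the square inside the rim with a gap to both walls and parallel to them. Lowering.

```bash
python3 -m inch '[[[-1,0,0,-3,0,0,0],[-1,0,0,-6,0,0,0],[-1,0,0,-8,0,0,0],[-1,0,0,-10,0,0,0],[-1,0,0,-11.5,0,0,0],[-1,0,0,-12.3,0,0,0],[-1,0,0,-12.3,0,0,0]]]'
python3 - <<'E'
from h import *
d=env.get_image("top"); crop(d,"pics/t8z.png",260,145,400,295,4)
w=env.get_image("wrist");cv2.imwrite("pics/w8.png",w["frame"][:,:,::-1])
E
```

```text
time_s: 14.78
position: [0.4804, -0.1071, 0.0304]
tool_rot: [[0.48, 0.0, 0.877], [-0.877, 0.0, 0.48], [0.0, -1.0, 0.0]]
ft_force: [-0.2, -0.7, -3.6]
grip_width: 0.0105
```

View pics/w8.png

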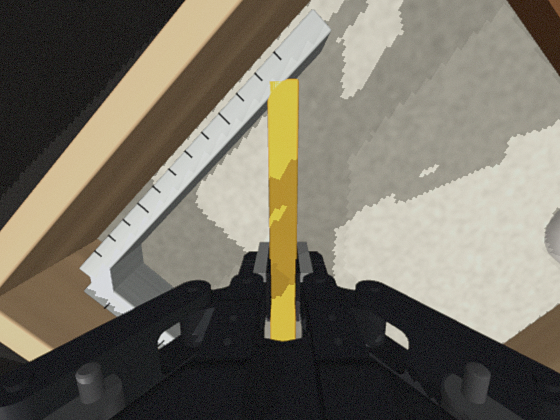

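View pics/t8z.png

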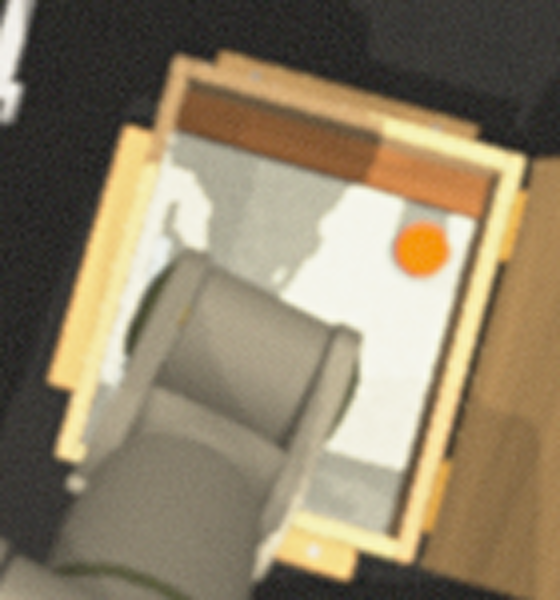

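```bash
python3 -m inch '[[[-1,0,0,-1,0,0,0],[-1,0,0,-1.6,0,0,0],[-1,0,0,-1.8,0,0,0],[-1,0,0,-1.8,0,0,0]]]'; python3 -m inch '[[[-1,0,0,-0.1,0,0,0],[-1,0,0,-0.1,0,0,0]]]'
```

```text
time_s: 15.38
position: [0.4804, -0.1074, 0.0124]
tool_rot: [[0.479, 0.0, 0.878], [-0.878, -0.0, 0.479], [0.0, -1.0, 0.0]]
ft_force: [0.4, 0.5, -3.4]
grip_width: 0.0107
time_s: 15.62
position: [0.4806, -0.1074, 0.0116]
tool_rot: [[0.479, 0.001, 0.878], [-0.878, -0.0, 0.479], [0.001, -1.0, 0.001]]
ft_force: [-0.3, 0.3, -2.6]
grip_width: 0.0106
```

```bash
python3 -m inch '[[[-1,0,0,-0.1,0,0,0],[-1,0,0,-0.1,0,0,0]]]'; python3 -m inch '[[[-1,-0.25,0.1,0,0,0,0],[-1,-0.5,0.15,0,0,0,0],[-1,-0.5,0.15,0,0,0,0]]]'
```

```text
time_s: 15.88
position: [0.4806, -0.1075, 0.0115]
tool_rot: [[0.479, 0.002, 0.878], [-0.878, -0.001, 0.479], [0.001, -1.0, 0.001]]
ft_force: [-2.8, 0.9, 9.3]
grip_width: 0.0108
time_s: 16.25
position: [0.477, -0.1066, 0.0115]
tool_rot: [[0.479, 0.005, 0.878], [-0.878, -0.002, 0.479], [0.004, -1.0, 0.003]]
ft_force: [5.0, -0.9, 6.8]
grip_width: 0.0106
```

On the floor with a light press. I'm sliding toward the near end panel in steps.

```bash
for i in 1 2 ; do python3 -m inch '[[[-1,-0.1,0.03,0,0,0,0],[-1,-0.2,0.06,0,0,0,0],[-1,-0.2,0.06,0,0,0,0]]]' | egrep "pos|ft|tool"; done
```

```text
position: [0.4752, -0.1061, 0.0115]
tool_rot: [[0.479, 0.006, 0.878], [-0.878, -0.002, 0.479], [0.005, -1.0, 0.004]]
ft_force: [5.2, -1.7, 5.6]
position: [0.4732, -0.1056, 0.0115]
tool_rot: [[0.479, 0.006, 0.878], [-0.878, -0.002, 0.479], [0.005, -1.0, 0.004]]
ft_force: [6.3, -1.7, 5.3]
```

```bash
for i in 1 2 ; do python3 -m inch '[[[-1,-0.07,0.02,0,0,0,0],[-1,-0.14,0.04,0,0,0,0],[-1,-0.14,0.04,0,0,0,0]]]' | egrep "pos|ft|tool"; done
```

```text
position: [0.4719, -0.1052, 0.0115]
tool_rot: [[0.479, 0.006, 0.878], [-0.878, -0.002, 0.479], [0.005, -1.0, 0.004]]
ft_force: [5.1, -1.7, 5.9]
position: [0.4705, -0.1048, 0.0115]
tool_rot: [[0.479, 0.006, 0.878], [-0.878, -0.002, 0.479], [0.005, -1.0, 0.004]]
ft_force: [5.2, -1.6, 6.2]
```

```bash
for i in 1 2 ; do python3 -m inch '[[[-1,-0.07,0.02,0,0,0,0],[-1,-0.14,0.04,0,0,0,0],[-1,-0.14,0.04,0,0,0,0]]]' | egrep "pos|ft|tool"; done
python3 - <<'E'
from h import *
w=env.get_image("wrist");cv2.imwrite("pics/w9.png",w["frame"][:,:,::-1])
E
```

```text
position: [0.4701, -0.1047, 0.0116]
tool_rot: [[0.479, 0.008, 0.878], [-0.878, -0.003, 0.479], [0.006, -1.0, 0.005]]
ft_force: [10.5, -1.8, 3.0]
position: [0.4701, -0.1047, 0.0118]
tool_rot: [[0.478, 0.011, 0.878], [-0.878, -0.004, 0.478], [0.009, -1.0, 0.008]]
ft_force: [15.4, -0.6, -0.0]
```

View pics/w9.png

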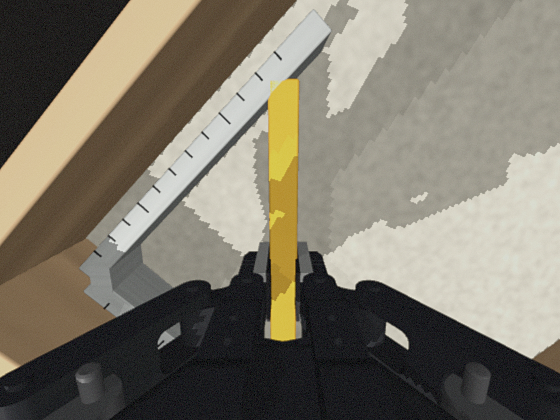

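The end panel is contacted and the force is rising. Now sliding toward the handle-side panel.

```bash
python3 -m inch '[[[-1,0.12,0.17,-0.05,0,0,0],[-1,0.18,0.36,-0.05,0,0,0],[-1,0.22,0.55,-0.05,0,0,0],[-1,0.22,0.55,-0.05,0,0,0]]]' | egrep "pos|ft|tool";for i in 1 2 ; do python3 -m inch '[[[-1,0.03,0.1,0,0,0,0],[-1,0.06,0.19,0,0,0,0],[-1,0.06,0.19,0,0,0,0]]]' | egrep "pos|ft|tool"; done
```

```text
position: [0.4716, -0.1008, 0.0116]
tool_rot: [[0.48, 0.01, 0.877], [-0.877, -0.007, 0.48], [0.011, -1.0, 0.005]]
ft_force: [7.2, -14.3, 4.2]
position: [0.4721, -0.099, 0.0116]
tool_rot: [[0.48, 0.009, 0.877], [-0.877, -0.007, 0.48], [0.011, -1.0, 0.005]]
ft_force: [6.2, -14.6, 5.9]
position: [0.4727, -0.0971, 0.0116]
tool_rot: [[0.48, 0.009, 0.877], [-0.877, -0.007, 0.48], [0.01, -1.0, 0.005]]
ft_force: [6.7, -14.8, 5.0]
```

```bash
for i in 1 2 3; do python3 -m inch '[[[-1,0.02,0.07,0,0,0,0],[-1,0.04,0.14,0,0,0,0],[-1,0.04,0.14,0,0,0,0]]]' | egrep "pos|ft|tool"; done
```

```text
position: [0.4731, -0.0957, 0.0116]
tool_rot: [[0.48, 0.009, 0.877], [-0.877, -0.007, 0.48], [0.011, -1.0, 0.005]]
ft_force: [6.3, -14.6, 5.3]
position: [0.4735, -0.0943, 0.0116]
tool_rot: [[0.48, 0.009, 0.877], [-0.877, -0.007, 0.48], [0.011, -1.0, 0.005]]
ft_force: [6.3, -15.2, 5.2]
position: [0.4739, -0.0929, 0.0116]
tool_rot: [[0.48, 0.009, 0.877], [-0.877, -0.007, 0.48], [0.011, -1.0, 0.005]]
ft_force: [6.5, -15.0, 5.5]
```

```bash
for i in 1 2 3; do python3 -m inch '[[[-1,0.02,0.07,0,0,0,0],[-1,0.04,0.14,0,0,0,0],[-1,0.04,0.14,0,0,0,0]]]' | egrep "pos|ft|tool"; done
python3 - <<'E'
from h import *
w=env.get_image("wrist");cv2.imwrite("pics/w10.png",w["frame"][:,:,::-1])
E
```

```text
position: [0.4738, -0.0924, 0.0116]
tool_rot: [[0.48, 0.008, 0.877], [-0.877, -0.008, 0.48], [0.011, -1.0, 0.003]]
ft_force: [1.6, -23.1, 6.8]
position: [0.4737, -0.0923, 0.0116]
tool_rot: [[0.48, 0.007, 0.877], [-0.877, -0.01, 0.48], [0.012, -1.0, 0.002]]
ft_force: [-2.7, -32.5, 6.3]
position: [0.4738, -0.0922, 0.0116]
tool_rot: [[0.48, 0.006, 0.877], [-0.877, -0.012, 0.48], [0.013, -1.0, -0.0]]
ft_force: [-8.5, -41.9, 6.7]
```

View pics/w10.png

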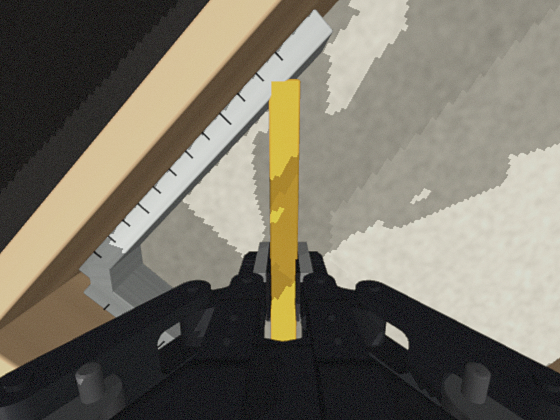

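Both panels are now contacted, but the side push at 42 N is more than needed. I'm easing it and adding end push.

```bash
python3 -m inch '[[[-1,-0.1,-0.1,0,0,0,0],[-1,-0.25,-0.17,0,0,0,0],[-1,-0.37,-0.2,0,0,0,0],[-1,-0.37,-0.2,0,0,0,0],[-1,-0.37,-0.2,0,0,0,0]]]'
python3 - <<'E'
from h import *
o=env.observe();F=o['ft_force'];a=np.radians(-16.4);print('x_c',F[0]*np.cos(a)+F[1]*np.sin(a),'y_c',-F[0]*np.sin(a)+F[1]*np.cos(a),o['wrist_torque'])
E
```

```text
time_s: 22.72
position: [0.4738, -0.0923, 0.0119]
tool_rot: [[0.479, 0.015, 0.878], [-0.878, -0.01, 0.479], [0.016, -1.0, 0.009]]
ft_force: [14.0, -21.1, -0.1]
grip_width: 0.0111
x_c 19.428935172624723 y_c -16.28695217630734 [-2.96493706 -1.80074888 -0.10407165]
```

Now about 19 N and 16 N. The tool leans about 1°, so I level it and add a little down-press.

```bash
python3 -m inch '[[[-1,0,0,-0.03,0.3,0.4,0],[-1,0,0,-0.06,0.6,0.9,0],[-1,0,0,-0.06,0.6,0.9,0],[-1,0,0,-0.06,0.6,0.9,0]]]'
python3 - <<'E'
from h import *
o=env.observe();F=o['ft_force'];a=np.radians(-16.4);print('x_c',F[0]*np.cos(a)+F[1]*np.sin(a),'y_c',-F[0]*np.sin(a)+F[1]*np.cos(a),F[2],o['wrist_torque'])
E
```

```text
time_s: 23.22
position: [0.4736, -0.0922, 0.0116]
tool_rot: [[0.479, -0.001, 0.878], [-0.878, 0.001, 0.479], [-0.001, -1.0, -0.0]]
ft_force: [10.1, -19.6, 4.6]
grip_width: 0.0103
x_c 15.21890880898113 y_c -15.965265635426778 4.630584974354084 [-3.13777849 -1.90929482 -0.00726099]
```

```bash
python3 -m inch '[[[-1,-0.06,0.08,0,0.1,0.1,0],[-1,-0.13,0.15,0,0.2,0.3,0],[-1,-0.13,0.15,0,0.2,0.3,0],[-1,-0.13,0.15,0,0.2,0.3,0],[-1,-0.13,0.15,0,0.2,0.3,0]]]'
python3 - <<'E'
from h import *
o=env.observe();F=o['ft_force'];a=np.radians(-16.4);print('x_c',F[0]*np.cos(a)+F[1]*np.sin(a),'y_c',-F[0]*np.sin(a)+F[1]*np.cos(a),F[2],o['wrist_torque'])
w=env.get_image("wrist");cv2.imwrite("pics/w11.png",w["frame"][:,:,::-1])
s=env.get_image("scene");cv2.imwrite("pics/s11.png",s["frame"][:,:,::-1]);crop(s,"pics/s11z.png",165,185,295,310,4)
d=env.get_image("top");crop(d,"pics/t11z.png",260,145,400,295,4)
E
```

```text
time_s: 23.85
position: [0.4736, -0.0921, 0.0116]
tool_rot: [[0.479, -0.003, 0.878], [-0.878, 0.001, 0.479], [-0.003, -1.0, -0.002]]
ft_force: [13.7, -26.7, -2.3]
grip_width: 0.0106
x_c 20.66144474113759 y_c -21.734053877560033 -2.271669992963372 [-4.33502518 -2.49670506 -0.12148809]
```

View pics/w11.png

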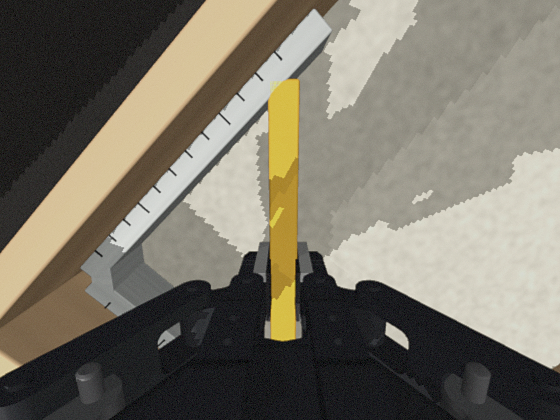

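View pics/s11.png

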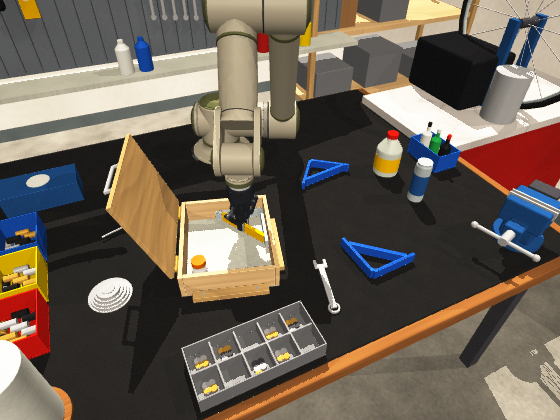

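View pics/t11z.png

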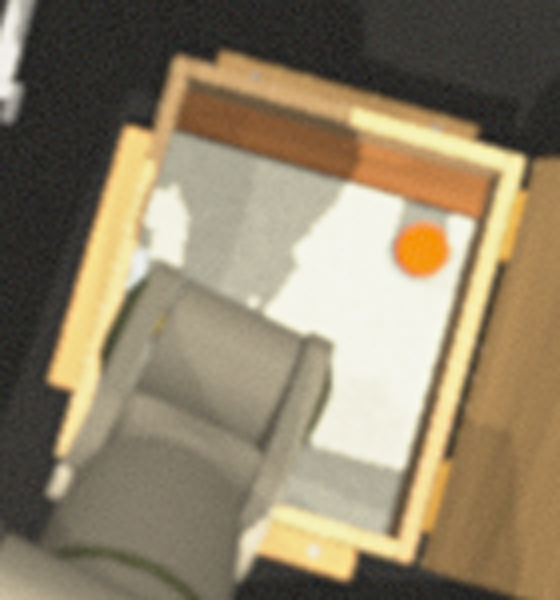

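```bash
python3 -m inch '[[[-1,0,0,-0.05,-0.1,-0.1,0],[-1,0,0,-0.08,-0.1,-0.2,0],[-1,0,0,-0.08,-0.1,-0.2,0],[-1,0,0,-0.08,-0.1,-0.2,0]]]'
python3 - <<'E'
from h import *
o=env.observe();F=o['ft_force'];a=np.radians(-16.4);print('x_c',F[0]*np.cos(a)+F[1]*np.sin(a),'y_c',-F[0]*np.sin(a)+F[1]*np.cos(a),F[2],o['wrist_torque'])
w=env.get_image("wrist");crop(w,"pics/w12.png",60,0,360,330,2)
cv2.imwrite("pics/w12r.png",w["frame"][:,:,::-1])
E
```

```text
time_s: 24.5
position: [0.4736, -0.0921, 0.0116]
tool_rot: [[0.479, 0.001, 0.878], [-0.878, -0.0, 0.479], [0.001, -1.0, 0.001]]
ft_force: [11.2, -26.1, 9.4]
grip_width: 0.0106
x_c 18.094162225693154 y_c -21.909689030510453 9.354234856831471 [-4.10784193 -1.92027542 -0.10317177]
```

View pics/w12.png

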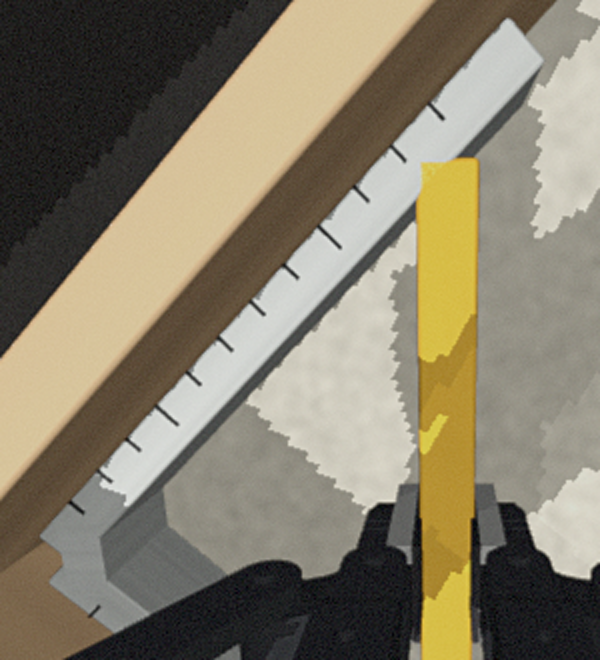

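The crop shows the leg's outer edge from (42,538) to (508,20) against the wall with no floor strip between them. The last check is whether it is parallel to the rim edge from (2,503) to (435,0).

```bash
python3 - <<'E'
from h import *
w=env.get_image("wrist")
f=lambda p:(60+(p[0]+.5)/2-.5,(p[1]+.5)/2-.5)
L=plane(w,[f((42,538)),f((508,20))],.036);r=plane(w,[f((2,503)),f((435,0))],.075)
for q in(L,r): v=q[1]-q[0];print(q.round(4).tolist(),np.degrees(np.arctan2(v[1],v[0])))
n=np.array([.282,.959,0]); print('gap mm',[(1000*(r[0]-p)@n).round(1) for p in L])
v=f; print('leg len',np.linalg.norm(L[1]-L[0]))
o=env.observe();F=o['ft_force'];print(o['time_s'],F,o['grip_width'],o['position'])
E
```

```text
[[0.4371, -0.0117, 0.036], [0.5721, -0.0513, 0.036]] -16.355950962739033
[[0.4707, -0.0212, 0.075], [0.5563, -0.0461, 0.075]] -16.21667653106646
gap mm [np.float64(0.4), np.float64(0.3)]
leg len 0.14071618501564837
24.6 [ 12.2128413  -26.98258086   9.2285549 ] 0.010496668049581385 [ 0.47361819 -0.09215214  0.01156772]
```

```bash
python3 - <<'E'
from h import *
print(env.close_job()); o=env.observe(); print(o['time_s'],o['ft_force'],o['position'])
E
```

```text
the job is handed in; nothing more can be done
None
the job is handed in; nothing more can be done
```

I handed the job in at about 24.6 s. The door is open on its stop, and the yellow-braced square is flat in the near handle-side corner, still gripped and pressed against both panels.

**Door:** I swung it by the handle to about 110°, let go, and the pictures since then show it still leaning open.

**Last checks before handing in:**
- **Push:** about 18 N against the end panel, 22 N against the side panel, and about 12 N down, counting the square's weight. The side push briefly reached about 43 N while I was finding contact, and I eased it off.
- **Fit at the side panel:** the leg measured 0.3–0.4 mm from the panel and parallel to it within 0.15°, with the tool level.
- **Fit at the end panel:** I judged this by contact force and by the position staying put under added push. The gripper hid that face in the pictures, so I did not measure it.
- **Everything else:** I saw no change in the tub or the other things on the bench in the pictures. I did not measure their positions.

No check failed. On the way, wrist and overhead views differed by about 2 mm on the brace middle, which is within the calibration.

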